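Hold the magnifier over the stone in the ball vise

ROBOT

A 6-joint arm with a two-finger parallel gripper is mounted at the origin on the work surface. World frame = base frame: x ahead of the robot, y to its left, z up, the work surface at z = 0. Lengths are in m, angles in rad, forces in N, time in s.
With the tool pointing down it reaches from about 0.25 to 0.775 m from the base axis. Payload 4 kg.
Tool frame: the origin (TCP) lies on the centre line of the jaws, within the pads' length; the fingertips stand 14 mm ahead of it and the grasp point (between the pads) lies 5 mm behind it (robot.tcp_to_tips is the distance from the TCP to the fingertips, in m); z points along the fingers, y is the line along which they close (so a half turn about z gives the same grasp; the last joint's range is limited). The gripper opens to 94 mm and grips with 3 to 60 N. Pads are 16 mm wide; open, the fingers measure 119 mm over their backs; the gripper's body (75 mm by 177 mm) begins 78 mm behind the grasp point.
Start: joints at [-1.377, 0.087, 1.371, -0, 1.684, -0.103], TCP at [0.161, -0.526, 0.22] pointing down, gripper open.
Joint ranges: [-3.1, 3.1], [-0.76, 2.03], [0.27, 2.55], [-1.08, 4.22], [0.17, 2.65], [-2.57, 2.57]. Speed limits (rad/s): [2.79, 2.79, 3.14, 3.14, 3.14, 3.14].

INTERFACE

Orientations are given as [roll, pitch, yaw] about the fixed x, y, z axes, in that order (R = Rz(yaw) Ry(pitch) Rx(roll)).
In Python, from bench import robot gives the robot as it stands.
- The arm moves only by the tool carry_out, never from a script. Its argument "increments" is a list of rows, each a list of 3 entries, a list of its own where there are three numbers: the closure in counts, from 0 (fully open) to 255 (shut), then the shift along the tool's x, y, z in mm, then the turn about the tool's z in degrees. In form: [[fingers, [dx, dy, dz], twist], ...]. A call has 1 to 8 rows; each row shifts and turns the commanded pose from where the row before left it, along the tool's axes as they then stand; what a row does not reach is not made up. A row lasts 1/10 s, in which the tool goes at most 50 mm and 8.59 degrees, less where a joint would pass 70% of its speed; a pose out of reach is approached as far as the arm can. A call with a gripper value outside its range is refused whole. The fingers move at their own pace and stop on an object; the grip force is fixed at half the most. Time passes only in rows, so rows that do not move let the fingers close. It gives the time, the measured TCP pose, the force, the opening and the grip force at its end, in the units of the state.
- robot.get_obs(): the state, without advancing time (a new reading comes with each control period).
- robot.snapshot(name): name is "scene" or "top" or "wrist"; returns the picture (384x512x3 uint8, blue, green, red); there is no depth.
- robot.get_calibration(name): a dict with "vfov" (degrees; the focal length in pixels is half the picture's height over the tangent of half this angle, whatever the lens; pixels are square), "cx", "cy" (the principal point, pixels), "k1" (the pictures are not rectified: a ray, as slopes to the right and down, at radius r is drawn at 1 + k1 r^2 times it, then the intrinsics apply), "T" (4x4, takes a point from camera to world coordinates). Camera axes: x right, y down, z forward; pixel columns grow to the right and rows downward; lengths in m; the calibration is good to about 2 mm. A picture is of the moment at which its call begins: read the wrist's pose just before it. get_calibration takes no time and is no camera call; for the wrist camera it gives the pose at the moment of the call.
- robot.close_job(): hands the job in; it is judged then, once.
The state is a dict: "time": time; "joint_positions": joint angles; "qvel": joint speeds; "joint_torque": joint torques, N m; "tool_pos": TCP position; "ee_rot": TCP orientation; "wrist_force": force on the tool from outside, world axes, zero at the start; "wrist_torque": the same for the moment, N m; "width": finger opening in m; "finger_force": force on a finger pad.
Only numpy, scipy, OpenCV 4.12 (cv2) and the standard library are available. Lean on these libraries where they do the work, as an engineer would, in place of code of your own. Each camera call takes 0.05 s, during which the arm holds its last target. There are 200 camera calls.

TASK

The hand magnifier is tucked lens first under the low wooden rack, with only its handle sticking out: draw it clear and carry it over the pliers and the rest of the clutter to the ring clamped in the steel ball vise (not the ring on the wooden cone). Hold it there for inspecting the stone: level, the stone in the middle of the lens, the lens frame about 20 mm above the stone. The magnifier must not touch the ring or the vise, nothing else on the bench may be knocked or shifted, and the program finishes with the magnifier still held there, motionless.

Things in the scene. Friction and masses are not known exactly. Their poses are not given: they have to be found in the camera images.
- handle (a point): Grip point of the loose hand magnifier (about 90 g, 175 mm long overall): the middle of its straight black handle, on the handle's axis, 9 mm above the underside. The handle is 108 mm long and 18 mm thick (grips like an 18 mm square bar), from 54 mm on either side of this point. The point's x axis points along the handle towards the lens, z up (the lens's axis). The magnifier lies flat on the bench; about 100 mm of handle sticks out from the rack, towards the robot.
- lens (a point): Centre of the magnifier's round lens and steel frame: 92 mm from handle along its +x and 1 mm lower. The frame is 54 mm across and 16 mm deep; its underside is 8 mm below this point. Axes as handle; z is the lens's axis. The magnifier balances about 40 mm from here towards the handle. At the start it lies under the rack's board, 35 to 50 mm behind the board's front edge, hidden from above.
- rack: Low wooden bench rack, fixed: a board 130 mm deep (x), 260 mm wide (y), its underside 34 mm and its top 52 mm above the bench, on two side cheeks 16 mm thick and a back strip, open only to the front. A dark block with rotary burrs stands along the rear of the board, a small jar and a tin in front of it (none above 110 mm). Origin on the bench under the board's centre; x points to its rear, so the front edge is at x = -65 mm, facing the robot (turned by up to 0.25 rad).
- vise: Engraver's ball vise, fixed: black rubber base ring 110 mm across, steel ball, dark turntable and two steel jaws, 114 mm tall to the jaws. The jaws clamp a yellow metal finger ring 27 mm across, standing upright with one pale round stone on top. Origin on the bench under the vise's axis; z up. It stands to the right of the plier rack, nearer or farther, having changed places with the ring cone at random.
- stone (a point): Top of the stone in the ball vise's ring, on the vise's axis, 144 mm above the bench. The stone is 14 mm across.
- plier_rack: Fixed dark wooden plier rack with three pliers, jaws up, standing between the wooden rack and the vise: 180 mm long (its x), 78 mm wide, 140 mm high to the plier tips. Origin on the bench under its centre.
- ring_cone: Bystander, loose: light wooden cone 90 mm tall on a 68 mm round foot, with a plain band on it. Origin under its centre.
- jar: Bystander, loose: small jar 38 mm across, 42 mm tall, standing on the wooden rack. Origin under its centre.
- tin: Bystander, loose: open steel tin 62 mm across, 28 mm tall, standing on the wooden rack. Origin under its centre.
- brush: Bystander, loose: brush 140 mm long lying on the bench to the left of the magnifier's handle, roughly parallel with it. Origin under its middle; x along it.
- doming_block: Bystander, loose: steel doming cube, 50 mm, between the robot and the plier rack. Origin under its centre.
- ring_box: Bystander, loose: white card ring box 63 mm square, 45 mm tall, to the right of the vise. Origin under its centre.
Mind the look-alikes: they are no part of the job. Leave any pink or red look-alike of the plier_rack alone.

How it is judged:
By the outcome, as a careful person would: the job done as asked, in the order asked, and still so for the second after the job is handed in, while the arm keeps its last pose, push and grip.
It also fails if it takes over 42 s, if anything falls off the work surface, if the arm or the gripper's body presses on something with over 40 N, if the wrist force passes 120 N, or if a joint passes its speed limit or range.

## Working session

There is one attempt and no reset: what is moved stays moved. The work goes in short steps, Python scripts to look and compute and a tool call to move; the robot and the scene stay as the last step left them, time stands still between calls to the robot, and variables do not carry over. Pictures are saved under pics/ and viewed, at most 10 in all, crops included, and the job is handed in when it is done.

Besides the shell and the picture viewer there is one more tool, called as name(argument=value, ...), one argument or row to a line, values as JSON. carry_out: Moves the arm, as the interface text tells. Its arguments: {"type":"object","properties":{"increments":{"type":"array","items":{"type":"array"}}},"required":["increments"]}

```bash
mkdir -p pics; cat > h.py <<'E'
import numpy as np, cv2
from bench import robot
def cal(n):
    c=robot.get_calibration(n); f=192/np.tan(np.radians(c['vfov'])/2); return c,f
def snap(n,fn):
    im=robot.snapshot(n); cv2.imwrite('pics/'+fn,im); return im
def pix2z(n,uv,z,c=None):
    c0,f=cal(n); c=c or c0
    d=np.array([(uv[0]-c['cx'])/f,(uv[1]-c['cy'])/f]); s=d.copy()
    for _ in range(30): s=d/(1+c['k1']*(s@s))
    T=np.array(c['T']); r=T[:3,:3]@np.array([s[0],s[1],1]); o=T[:3,3]
    return o+r*(z-o[2])/r[2]
def proj(n,P,c=None):
    c0,f=cal(n); c=c or c0
    T=np.array(c['T']); p=T[:3,:3].T@(np.array(P)-T[:3,3]); s=p[:2]/p[2]; s=s*(1+c['k1']*(s@s))
    return s*f+[c['cx'],c['cy']]
E
python3 - <<'E'
from h import *
for n in('top','scene'):
    im=snap(n,n+'0.png'); cv2.imwrite(f'pics/{n}0b.png',cv2.resize(im,(800,600),interpolation=cv2.INTER_CUBIC))
    c,f=cal(n); print(n,f,c)
o=robot.get_obs(); print(o)
E
```

```text
top 430.8784732573521 {'vfov': 48.0356280146664, 'cx': 248.9146511914763, 'cy': 197.20769074973984, 'k1': -0.0925003235748248, 'T': array([[ 4.14184886e-03, -9.74199894e-01,  2.25648869e-01,
         1.33110182e-01],
       [-9.99991417e-01, -4.05817145e-03,  8.34673472e-04,
        -4.20201582e-02],
       [ 1.02582990e-04, -2.25650389e-01, -9.74208341e-01,
         1.59557659e+00],
       [ 0.00000000e+00,  0.00000000e+00,  0.00000000e+00,
         1.00000000e+00]])}
scene 384.8244678207577 {'vfov': 53.031857530813866, 'cx': 255.23063046189847, 'cy': 194.3662160832536, 'k1': 0.021437678996945878, 'T': array([[-0.72310412,  0.57710338, -0.37956834,  0.85092004],
       [ 0.69061781,  0.61433318, -0.38163043,  0.34909338],
       [ 0.01294121, -0.53809519, -0.84278473,  0.97725429],
       [ 0.        ,  0.        ,  0.        ,  1.        ]])}
{'time': 0.1, 'joint_positions': array([-1.37710998e+00,  8.78814336e-02,  1.37206131e+00, -1.44027052e-05,
        1.68357982e+00, -1.03130045e-01]), 'qvel': array([ 2.22105690e-03,  5.10288143e-05, -5.06836293e-03, -2.87327074e-04,
       -1.04196823e-03, -1.01919238e-03]), 'joint_torque': array([ 1.79269973e-03, -3.41251624e+01, -3.03302050e+01,  7.18844938e-02,
        3.04319803e-02, -9.78022058e-05]), 'tool_pos': array([ 0.1607511 , -0.52551612,  0.21844221]), 'ee_rot': array([-3.13967153e+00, -1.84440416e-04,  2.96814607e-01]), 'wrist_force': array([ 0.0418399 , -0.66926644,  0.09551127]), 'wrist_torque': array([-0.04809681,  0.03584121,  0.00865156]), 'finger_force': 0.0, 'width': 0.09391161715787534}
```

View pics/top0b.png

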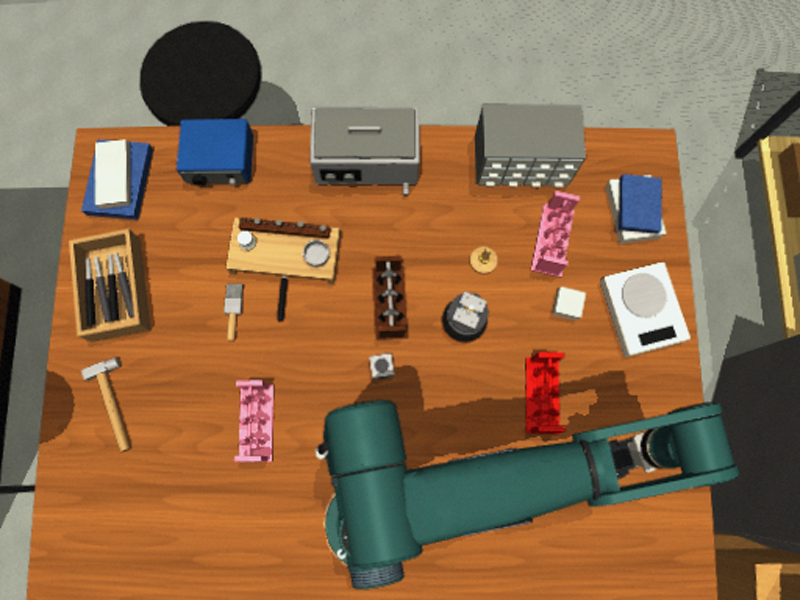

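View pics/scene0b.png

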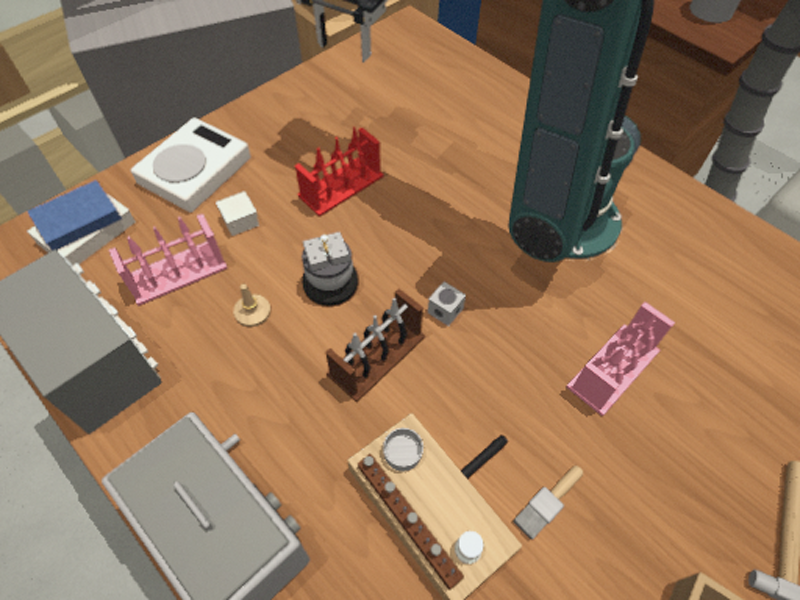

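Top view (800x600 pixels): the handle runs from (284,279) to (281,320). The brush is at (233,310), the plier rack at (390,297) and the doming block at (381,366). There are two ring candidates. The one at (466,312) is in a dark round vise with steel jaws, and the one at (484,259) is on the light wooden cone, so the vise one fits. Next I'll measure both in enlarged crops.

```bash
python3 - <<'E'
from h import *
t=cv2.imread('pics/top0.png'); s=cv2.imread('pics/scene0.png')
a=cv2.resize(t[150:230,270:340],None,fx=5.5,fy=5.5,interpolation=cv2.INTER_CUBIC)
b=cv2.resize(s[140:200,180:240],None,fx=6.6,fy=6.6,interpolation=cv2.INTER_CUBIC)
H=max(a.shape[0],b.shape[0]); pad=lambda i:cv2.copyMakeBorder(i,0,H-i.shape[0],0,5,0)
cv2.imwrite('pics/c1.png',np.hstack([pad(a),pad(b)])); print(a.shape,b.shape)
# handle
g=t.max(2); roi=np.zeros_like(g); roi[172:212,168:192]=1
m=((g<55)&(roi>0)).astype(np.uint8)
n,l,st,ce=cv2.connectedComponentsWithStats(m); k=1+np.argmax(st[1:,4]); print(st[1:])
v,u=np.where(l==k); 
P=np.array([pix2z('top',p,0.012)[:2] for p in zip(u,v)])
c=P.mean(0); w,V=np.linalg.eigh(np.cov((P-c).T)); d=V[:,1]*np.sign(V[0,1]); q=(P-c)@d; r=(P-c)@V[:,0]
print('handle c',c,'dir',np.degrees(np.arctan2(d[1],d[0])),'ext',q.min(),q.max(),r.min(),r.max())
print('near end',c+d*q.min(),'far',c+d*q.max())
for nm,p,z in [('rackFL',(228,271),.052),('rackFR',(335,280),.052),('rackRL',(233,219),.052),('rackRR',(341,229),.052),('pl1',(376,258),.0),('pl2',(406,337),0.0),('dome',(381,366),.05),('box',(570,303),.045),('viseaxis base',(466,316),0.01),('tin',(317,252),.08),('jar',(246,239),.094)]:
    print(nm,pix2z('top',np.array(p)*.64,z).round(3))
E
```

```text
(440, 385, 3) (396, 396, 3)
[[178 178   6  27 103]]
handle c [0.52319219 0.21962023] dir -3.5493086638732865 ext -0.05100115619933482 0.05115126137402368 -0.007511350314548312 0.007354273079307806
near end [0.47228886 0.22277759] far [0.57424534 0.21645359]
rackFL [0.58  0.346 0.052]
rackFR [0.559 0.088 0.052]
rackRL [0.713 0.341 0.052]
rackRR [0.687 0.076 0.052]
pl1 [ 0.63  -0.008  0.   ]
pl2 [ 0.431 -0.082  0.   ]
dome [ 0.354 -0.023  0.05 ]
box [ 0.507 -0.472  0.045]
viseaxis base [ 0.482 -0.227  0.01 ]
tin [0.619 0.13  0.08 ]
jar [0.647 0.297 0.094]
```

View pics/c1.png

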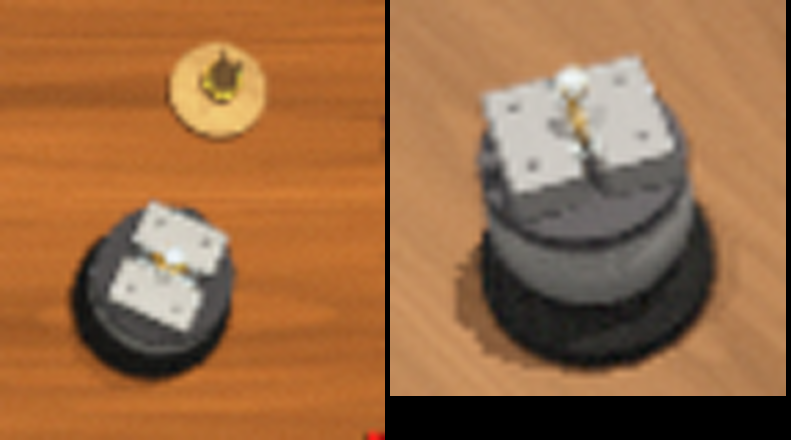

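The crop confirms it: the pale stone sits between the steel jaws, at crop (173,257) in the top view and (572,82) in the scene view. The other ring sits on the wooden cone at (222,75). Next I'll triangulate the stone and work out the approach.

```bash
cat >> h.py <<'E'
from scipy.spatial.transform import Rotation as R
def delta(x,y,z,yawdeg,frm=None):
    o=robot.get_obs(); p=o['tool_pos']; M=R.from_euler('xyz',o['ee_rot']).as_matrix()
    d=M.T@(np.array([x,y,z])-p)*1000; t=np.degrees(o['ee_rot'][2])-yawdeg
    print('pose',p.round(4),np.degrees(o['ee_rot']).round(2),'delta tool mm',d.round(1),'twist',round((t+180)%360-180,2),'t',round(o['time'],2),'w',o['width'],'F',o['wrist_force'].round(1))
def blob(im,x0,x1,y0,y1,f):
    m=np.zeros(im.shape[:2],np.uint8); m[y0:y1,x0:x1]=f(im[y0:y1,x0:x1]); v,u=np.where(m); return u.mean(),v.mean(),len(u)
def ray(n,uv):
    a=pix2z(n,uv,0.1); b=pix2z(n,uv,0.2); return a,(b-a)/np.linalg.norm(b-a)
def tri(obs):
    A=np.zeros((3,3));B=np.zeros(3)
    for a,d in obs: Q=np.eye(3)-np.outer(d,d); A+=Q;B+=Q@a
    return np.linalg.solve(A,B)
E
python3 - <<'E'
from h import *
S=tri([ray('top',(301.5,196.7)),ray('scene',(207.6,152.4))]); print('tri',S)
print('top@.143',pix2z('top',(301.5,196.7),.143),'scene@.143',pix2z('scene',(207.6,152.4),.143))
s=np.array(S);
print('handle in scene: near end',proj('scene',(.472,.2228,.012))/.64,'ctr',proj('scene',(.526,.2195,.012))/.64)
delta(.526,.219,.22,-3.5)
E
```

```text
tri [ 0.47329413 -0.22335633  0.13593334]
top@.143 [ 0.47212567 -0.22303939  0.143     ] scene@.143 [ 0.47610465 -0.21789522  0.143     ]
handle in scene: near end [503.19568065 437.35611557] ctr [480.00188793 457.77037591]
pose [ 0.1608 -0.5255  0.2184] [-1.7989e+02 -1.0000e-02  1.7010e+01] delta tool mm [ 5.670e+02 -6.051e+02 -3.000e-01] twist 20.51 t 0.1 w 0.09391161715787534 F [ 0.  -0.7  0.1]
```

carry_out(
  increments=[
    [0,[20,-22,0],0],
    [0,[32,-34,0],0],
    [0,[32,-34,0],0],
    [0,[32,-34,0],0],
    [0,[32,-34,0],0],
    [0,[32,-34,0],0],
    [0,[32,-34,0],0],
    [0,[32,-34,0],0],
  ],
)

```text
time: 0.9
tool_pos: [0.3183, -0.2041, 0.2191]
ee_rot: [-3.142, -0.0, 0.296]
wrist_force: [1.4, -0.9, 0.3]
width: 0.0938
finger_force: 0.0
```

carry_out(
  increments=[
    [0,[32,-34,0],0],
    [0,[32,-34,0],0],
    [0,[32,-34,0],0],
    [0,[32,-34,0],0],
    [0,[32,-34,0],0],
    [0,[32,-34,0],0],
    [0,[32,-34,0],0],
    [0,[32,-34,0],0],
  ],
)

```text
time: 1.7
tool_pos: [0.4836, 0.131, 0.219]
ee_rot: [3.141, 0.001, 0.297]
wrist_force: [-0.1, -1.3, -0.1]
width: 0.0944
finger_force: 0.0
```

carry_out(
  increments=[
    [0,[32,-34,0],0],
    [0,[20,-22,0],0],
    [0,[0,0,0],7],
    [0,[0,0,0],7],
    [0,[0,0,0],6.5],
    [0,[0,0,0],0],
  ],
)

```text
time: 2.3
tool_pos: [0.5165, 0.1978, 0.2187]
ee_rot: [3.141, 0.001, -0.06]
wrist_force: [1.2, 0.2, -1.2]
width: 0.0943
finger_force: 0.0
```

```bash
python3 - <<'E'
from h import *
delta(.526,.219,.1,-3.5)
im=snap('wrist','w1.png'); print(robot.get_calibration('wrist'))
print(proj('wrist',(.526,.2195,.018)))
E
```

```text
pose [0.5165 0.1978 0.2187] [ 1.7997e+02  8.0000e-02 -3.4700e+00] delta tool mm [  8.4 -21.8 118.6] twist 0.03 t 2.3 w 0.09427446182369827 F [ 1.2  0.2 -1.2]
{'vfov': 59.534152155738674, 'cx': 259.0346681445033, 'cy': 190.1822409460337, 'k1': -0.08841615336974251, 'T': array([[-5.91576095e-02, -9.55608221e-01, -2.88640443e-01,
         5.99703711e-01],
       [-9.98248608e-01,  5.67193455e-02,  1.68116724e-02,
         1.92363588e-01],
       [ 3.06124624e-04,  2.89129459e-01, -9.57289957e-01,
         3.85089567e-01],
       [ 0.00000000e+00,  0.00000000e+00,  0.00000000e+00,
         1.00000000e+00]])}
[238.50759506 159.47818569]
```

View pics/w1.png

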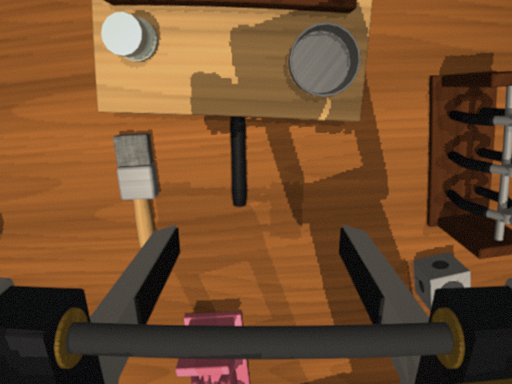

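The wrist view shows the handle from (237,117) at the board edge to (239,206). The brush is on the left at (135,180), well clear of the fingers. I'll fit the handle in this picture.

```bash
python3 - <<'E'
from h import *
im=cv2.imread('pics/w1.png'); g=im.max(2); m=np.zeros_like(g); m[118:215,225:255]=(g[118:215,225:255]<50)
v,u=np.where(m>0); print(u.min(),u.max(),v.min(),v.max())
P=np.array([pix2z('wrist',p,0.012)[:2] for p in zip(u,v)])
c=P.mean(0); w,V=np.linalg.eigh(np.cov((P-c).T)); d=V[:,1]*np.sign(V[0,1]); q=(P-c)@d; r=(P-c)@V[:,0]
print(c,np.degrees(np.arctan2(d[1],d[0])),q.min(),q.max(),r.min(),r.max(),'near',c+d*q.min(),'mid',c+d*(q.min()+.054))
print('rack front',pix2z('wrist',(237,117),.052))
m=c+d*(q.min()+.056)
delta(m[0],m[1],.018,np.degrees(np.arctan2(d[1],d[0])))
E
```

```text
230 246 118 205
[0.52274916 0.22044556] -2.9783705360842285 -0.052445596022209176 0.04841789809498072 -0.008201973807545697 0.008445656073640027 near [0.4703744  0.22317058] mid [0.52430146 0.22036479]
rack front [0.57508065 0.2152794  0.052     ]
pose [0.5165 0.1978 0.2189] [ 1.7998e+02  6.0000e-02 -3.3500e+00] delta tool mm [  8.7 -23.1 200.8] twist -0.38 t 2.35 w 0.09383248404595522 F [-0.3  0.3  0.2]
```

carry_out(
  increments=[
    [0,[9,-23,0],0],
    [0,[0,0,40],0],
    [0,[0,0,40],0],
    [0,[0,0,40],0],
    [0,[0,0,30],0],
    [0,[0,0,20],0],
    [0,[0,0,10],0],
    [0,[0,0,0],0],
  ],
)

```text
time: 3.15
tool_pos: [0.526, 0.2197, 0.0378]
ee_rot: [3.14, 0.003, -0.06]
wrist_force: [0.4, 0.1, -0.3]
width: 0.0945
finger_force: 0.0
```

```bash
python3 - <<'E'
from h import *
delta(.5263,.2203,.0175,-3.2)
E
```

```text
pose [0.526  0.2197 0.0378] [179.93   0.19  -3.44] delta tool mm [ 0.3 -0.7 20.3] twist -0.24 t 3.15 w 0.0945498055880409 F [ 0.4  0.1 -0.3]
```

carry_out(
  increments=[
    [0,[0,-1,12],0],
    [0,[0,0,8],0],
    [0,[0,0,0],0],
    [150,[0,0,0],0],
    [190,[0,0,0],0],
    [255,[0,0,0],0],
    [255,[0,0,0],0],
    [255,[0,0,0],0],
  ],
)

```text
time: 3.95
tool_pos: [0.5274, 0.2212, 0.0197]
ee_rot: [-3.142, -0.0, -0.061]
wrist_force: [-0.6, -0.2, -0.1]
width: 0.0573
finger_force: 0.0
```

carry_out(
  increments=[
    [255,[0,0,0],0],
    [255,[0,0,0],0],
    [255,[0,0,0],0],
  ],
)

```text
time: 4.25
tool_pos: [0.5272, 0.2212, 0.0194]
ee_rot: [3.141, -0.0, -0.061]
wrist_force: [-0.6, -0.3, -0.3]
width: 0.0331
finger_force: 0.0
```

carry_out(
  increments=[
    [255,[0,0,2],0],
    [255,[0,0,0],0],
    [255,[0,0,0],0],
    [255,[0,0,0],0],
    [255,[0,0,0],0],
    [255,[0,0,0],0],
  ],
)

```text
time: 4.85
tool_pos: [0.5271, 0.2211, 0.0173]
ee_rot: [3.141, 0.0, -0.061]
wrist_force: [0.0, 0.1, -0.8]
width: 0.0177
finger_force: 30.0
```

carry_out(
  increments=[
    [255,[0,0,-3],0],
    [255,[0,0,-3],0],
    [255,[-6,0,0],0],
    [255,[-12,0,0],0],
    [255,[-18,0,0],0],
    [255,[-18,0,0],0],
    [255,[-18,0,0],0],
    [255,[-18,0,0],0],
  ],
)

```text
time: 5.65
tool_pos: [0.4355, 0.2266, 0.0232]
ee_rot: [3.141, 0.001, -0.061]
wrist_force: [0.2, -0.8, -1.2]
width: 0.0176
finger_force: 30.0
```

carry_out(
  increments=[
    [255,[-15,0,0],0],
    [255,[-8,0,0],0],
    [255,[0,0,-5],0],
    [255,[0,0,-15],0],
    [255,[0,0,-30],0],
    [255,[0,0,-30],0],
    [255,[0,0,-30],0],
    [255,[0,0,-20],0],
  ],
)

```text
time: 6.45
tool_pos: [0.4161, 0.2284, 0.1567]
ee_rot: [-3.14, -0.004, -0.061]
wrist_force: [0.3, 0.7, 0.1]
width: 0.0176
finger_force: 30.0
```

```bash
python3 - <<'E'
from h import *
delta(.4135,.2,.23,-3.4)
im=snap('wrist','w2.png')
E
```

```text
pose [0.4161 0.2284 0.1567] [-179.9    -0.25   -3.52] delta tool mm [ -0.5  28.4 -73.4] twist -0.12 t 6.45 w 0.01759440279367002 F [0.3 0.7 0.1]
```

View pics/w2.png

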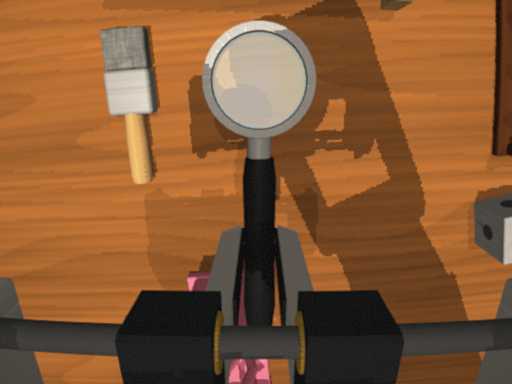

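The magnifier is out. The lens is at (259,79), and the frame spans about 203–315 horizontally and 21–137 vertically. I'll estimate how level it is from the frame.

```bash
cat > lens.py <<'E'
from h import *
from scipy.optimize import least_squares
def rim(im,c0=(259,79)):
    # outer frame edge: outermost strong saturation jump along radial lines
    hsv=cv2.cvtColor(cv2.GaussianBlur(im,(3,3),0),cv2.COLOR_BGR2HSV)[:,:,1].astype(float); out=[]
    for a in np.radians(np.arange(0,360,5)):
        if 60<np.degrees(a)<120: continue
        r=np.arange(50,64,.25); uu=c0[0]+r*np.cos(a); vv=c0[1]+r*np.sin(a)
        s=cv2.remap(hsv.astype(np.float32),uu.astype(np.float32)[None],vv.astype(np.float32)[None],cv2.INTER_LINEAR)[0]
        g=np.gradient(s); k=g.argmax()
        if vv[k]>2: out.append((uu[k],vv[k]))
    return np.array(out)
def fit(im):
    c=robot.get_calibration('wrist'); o=robot.get_obs(); p=o['tool_pos']; M=R.from_euler('xyz',o['ee_rot']).as_matrix()
    pts=rim(im)
    th=np.linspace(0,2*np.pi,180)
    def model(q):
        x,y,z=q[:3]; C=p+M@np.array([x,y,z]); 
        n=np.array([np.sin(0),0,1.]); P=C+.027*np.c_[np.cos(th),np.sin(th),0*th]
        return np.array([proj('wrist',a,c) for a in P])
    def res(q):
        m=model(q); return np.linalg.norm(pts[:,None]-m[None],axis=2).min(1)
    # signed residual about model centre
    def sres(q):
        m=model(q); ce=m.mean(0); an=np.arctan2(*(m-ce).T[::-1]); i=np.argsort(an); r=np.linalg.norm(m-ce,axis=1)
        a=np.arctan2(*(pts-ce).T[::-1]); return np.linalg.norm(pts-ce,axis=1)-np.interp(a,an[i],r[i],period=2*np.pi)
    s=least_squares(sres,[.089,0,.0013],loss='soft_l1',x_scale=.01)
    q=s.x; e=sres(q); print('rim top centre in tool mm',q*1000,'rms px',np.median(abs(e)),'world',p+M@q, 'px',cv2.fitEllipse(pts.astype(np.float32)))
    return q
E
python3 - <<'E'
from lens import *
q=fit(cv2.imread('pics/w2.png'))
E
```

```text
Traceback (most recent call last):
  File "lens.py", line 27, in fit
    s=least_squares(sres,[.089,0,.0013],loss='soft_l1',x_scale=.01)
  File "lens.py", line 25, in sres
    m=model(q); ce=m.mean(0); an=np.arctan2(*(m-ce).T[::-1]); i=np.argsort(an); r=np.linalg.norm(m-ce,axis=1)
  File "lens.py", line 20, in model
    return np.array([proj('wrist',a,c) for a in P])
                     ~~~~^^^^^^^^^^^^^
  File "h.py", line 14, in proj
    c0,f=cal(n); c=c or c0
         ~~~^^^
  File "h.py", line 4, in cal
    c=robot.get_calibration(n); f=192/np.tan(np.radians(c['vfov'])/2); return c,f
ValueError: time passes only in moves, steps and waits
```

Too many calibration calls. I'll cache the result.

```bash
python3 - <<'E'
s=open('h.py').read()
s=s.replace("def cal(n):\n    c=robot","from functools import lru_cache\n@lru_cache\ndef cal(n):\n    c=robot")
open('h.py','w').write(s)
E
python3 - <<'E'
from lens import *
q=fit(cv2.imread('pics/w2.png'))
E
```

```text
rim top centre in tool mm [87.51925882  0.37931201 -1.51774014] rms px 0.20213898085767212 world [0.50502268 0.22329114 0.16228599] px ((258.6747131347656, 78.80258178710938), (114.22843170166016, 118.33589935302734), 3.2810802459716797)
```

carry_out(
  increments=[
    [255,[0,0,-20],0],
    [255,[0,0,-30],0],
    [255,[0,0,-28],0],
    [255,[0,10,0],0],
    [255,[0,20,0],0],
    [255,[0,30,0],0],
    [255,[0,30,0],0],
    [255,[0,30,0],0],
  ],
)

```text
time: 7.3
tool_pos: [0.4065, 0.1066, 0.2295]
ee_rot: [3.141, 0.002, -0.061]
wrist_force: [0.5, -0.8, -0.7]
width: 0.018
finger_force: 30.0
```

carry_out(
  increments=[
    [255,[0,30,0],0],
    [255,[0,30,0],0],
    [255,[0,30,0],0],
    [255,[0,30,0],0],
    [255,[0,30,0],0],
    [255,[0,30,0],0],
    [255,[0,30,0],0],
    [255,[0,30,0],0],
  ],
)

```text
time: 8.1
tool_pos: [0.3915, -0.1329, 0.2296]
ee_rot: [-3.141, 0.002, -0.062]
wrist_force: [0.4, -0.2, -1.8]
width: 0.0175
finger_force: 30.0
```

carry_out(
  increments=[
    [255,[0,30,0],0],
    [255,[0,30,0],0],
    [255,[0,20,0],0],
    [255,[-3,5,0],0],
    [255,[0,0,0],0],
    [255,[0,0,0],0],
  ],
)

```text
time: 8.7
tool_pos: [0.384, -0.2152, 0.2309]
ee_rot: [-3.141, 0.001, -0.061]
wrist_force: [0.8, -0.3, -0.8]
width: 0.0179
finger_force: 30.0
```

```bash
python3 - <<'E'
from lens import *
delta(.3857,-.2156,.1805,-3.5)
print('stone px expected',proj('wrist',(.4735,-.221,.143)))
im=snap('wrist','w3.png'); fit(im)
E
```

```text
pose [ 0.384  -0.2152  0.2309] [-1.7995e+02  4.0000e-02 -3.4800e+00] delta tool mm [ 1.8  0.3 50.4] twist 0.02 t 8.7 w 0.017879856217850577 F [ 0.8 -0.3 -0.8]
stone px expected [258.83413338  80.7312711 ]
rim top centre in tool mm [87.38520506  0.50172021 -0.81706529] rms px 0.2878894993841925 world [ 0.47137216 -0.2208035   0.23193211] px ((258.8636474609375, 78.9615249633789), (113.99054718017578, 117.42213439941406), 7.291397571563721)
```

View pics/w3.png

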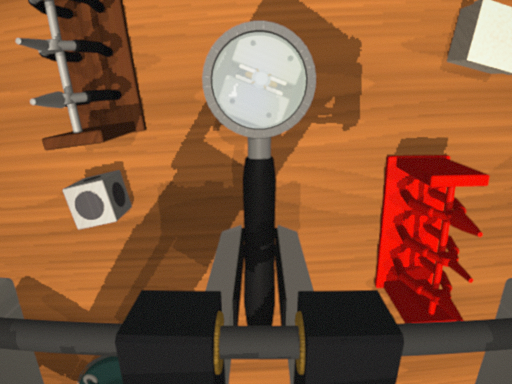

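The stone shows through the lens at about (261,77), inside the steel jaws, with the lens centre at (259,79). I'll locate it precisely.

```bash
python3 - <<'E'
from h import *
im=cv2.imread('pics/w3.png')
cv2.imwrite('pics/c3.png',cv2.resize(im[35:125,215:305],None,fx=6,fy=6,interpolation=cv2.INTER_CUBIC))
print(pix2z('wrist',(261,77),.142))
E
```

```text
[ 0.47630974 -0.22255722  0.142     ]
```

View pics/c3.png

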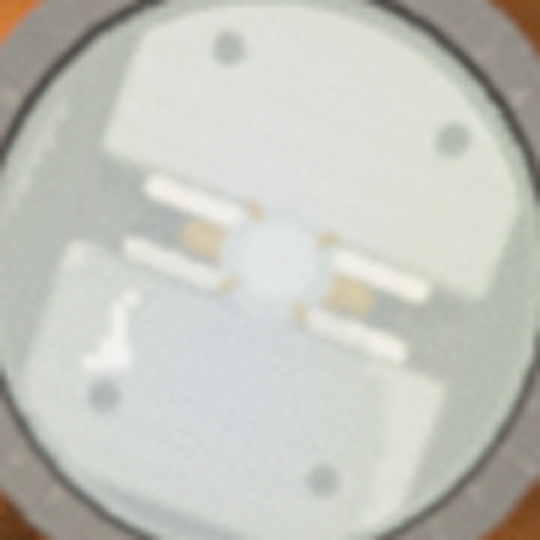

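carry_out(
  increments=[
    [255,[4,1,0],0],
    [255,[0,0,8],0],
    [255,[0,0,10],0],
    [255,[0,0,10],0],
    [255,[0,0,10],0],
    [255,[0,0,7],0],
    [255,[0,0,5],0],
    [255,[0,0,0],0],
  ],
)

```text
time: 9.55
tool_pos: [0.3878, -0.2169, 0.1805]
ee_rot: [-3.141, 0.001, -0.061]
wrist_force: [-0.0, -0.3, 0.1]
width: 0.0178
finger_force: 30.0
```

carry_out(
  increments=[
    [255,[0,0,0],0],
    [255,[0,0,0],0],
  ],
)

```text
time: 9.75
tool_pos: [0.3885, -0.2174, 0.1821]
ee_rot: [3.141, -0.001, -0.061]
wrist_force: [0.3, 0.1, -1.0]
width: 0.0175
finger_force: 30.0
```

```bash
python3 - <<'E'
from lens import *
delta(.3875,-.2166,.180,-3.5)
im=snap('wrist','w4.png'); fit(im); print(pix2z('wrist',(261,79),.143))
s=snap('scene','s4.png')
a=cv2.resize(im[15:145,195:325],(400,400),interpolation=cv2.INTER_CUBIC); b=cv2.resize(s[110:210,160:260],(400,400),interpolation=cv2.INTER_CUBIC)
cv2.imwrite('pics/c4.png',np.hstack([a,b]))
print(proj('scene',(.4746,-.2217,.143)))
E
```

```text
pose [ 0.3885 -0.2174  0.1821] [ 1.7996e+02 -6.0000e-02 -3.5000e+00] delta tool mm [-1.  -0.8  2.1] twist 0.0 t 9.75 w 0.017461681385479155 F [ 0.3  0.1 -1. ]
rim top centre in tool mm [ 85.80243392   0.24751755 -12.39421495] rms px 0.5103311034118363 world [ 0.47411973 -0.22289228  0.19459634] px ((259.4486999511719, 78.20539093017578), (116.35665893554688, 125.35327911376953), 115.23976135253906)
[ 0.47774796 -0.22462867  0.143     ]
[207.13234509 151.31859283]
```

View pics/c4.png

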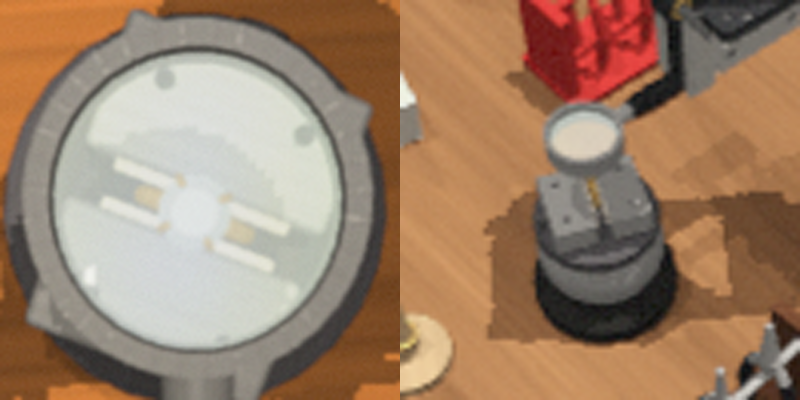

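The left crop shows the stone at (191,209), against a lens centre of about (197,199). The right crop shows the lens hovering above the jaws with a clear gap. I'll compute the remaining offset.

```bash
python3 - <<'E'
from h import *
o=robot.get_obs(); print(o['tool_pos'],np.degrees(o['ee_rot']),o['qvel'].round(3))
L=pix2z('wrist',(258.9,79.5),o['tool_pos'][2]-.004); S=pix2z('wrist',(257.1,82.9),.143); print(L,S,S-L)
# scene: ellipse of lens top frame centre: crop (584,135) -> px
u=np.array([160+(584-400)/4,110+133/4]); print('scene lens', pix2z('scene',u,.1795))
for n in range(2):
  im=snap('top',f't{n}.png')
cv2.imwrite('pics/t4.png',cv2.resize(im[160:230,260:340],(800,700)[:2] if 0 else (686,600),interpolation=cv2.INTER_CUBIC))
E
```

```text
[ 0.3884573  -0.21739694  0.18203835] [ 1.79959188e+02 -5.31434556e-02 -3.49578373e+00] [-0.    -0.     0.    -0.002  0.     0.001]
[ 0.47645378 -0.22328011  0.17803835] [ 0.47564238 -0.2221755   0.143     ] [-0.00081139  0.00110461 -0.03503835]
scene lens [ 0.47555011 -0.22001408  0.1795    ]
```

carry_out(
  increments=[
    [255,[-0.5,-1.4,1.5],0],
    [255,[0,0,0],0],
    [255,[0,0,0],0],
    [255,[0,0,0],0],
  ],
)

```text
time: 10.35
tool_pos: [0.3878, -0.2157, 0.18]
ee_rot: [3.142, 0.0, -0.061]
wrist_force: [-0.9, -0.7, -0.7]
width: 0.0177
finger_force: 30.0
```

```bash
python3 - <<'E'
from h import *
im=snap('wrist','w5.png'); o=robot.get_obs(); print(o['tool_pos'],o['qvel'].round(4),o['wrist_force'],o['finger_force'])
s=snap('scene','s5.png')
a=cv2.resize(im[15:145,195:325],(400,400),interpolation=cv2.INTER_CUBIC); b=cv2.resize(s[115:185,170:240],(400,400),interpolation=cv2.INTER_CUBIC)
cv2.imwrite('pics/c5.png',np.hstack([a,b]))
L=np.array([.4752,-.2221])
for z in(.1725,.1805): 
  th=np.linspace(0,2*np.pi,73); print(z,[np.round((np.array(f([proj('scene',(L[0]+.027*np.cos(t),L[1]+.027*np.sin(t),z)) for t in th],axis=0))-[170,115])*400/70+[400,0]) for f in(np.min,np.max)])
print('underside lo',max([proj('scene',(L[0]+.027*np.cos(t),L[1]+.027*np.sin(t),.164))[1] for t in th]-np.float64(115))*400/70)
E
```

```text
[ 0.38780435 -0.21575473  0.17999182] [-0.0012  0.0019 -0.0031  0.0008  0.     -0.0003] [-0.54802296 -0.14122776 -0.58431341] 29.997020065784454
0.1725 [array([547., 125.]), array([662., 213.])]
0.1805 [array([545., 113.]), array([661., 202.])]
underside lo 224.4650608801711
```

View pics/c5.png

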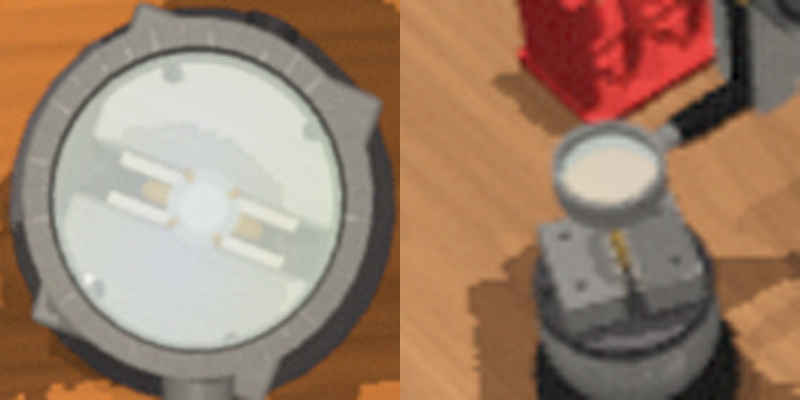

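The wrist view has the stone at (200,209) against a lens centre of (197,199). Once parallax is allowed for, that is within about 1 mm. The scene view matches the predicted frame outline to within 1 px, so the height is right and there is a clear gap. I'll hand it in.

carry_out(
  increments=[
    [255,[0,0,0],0],
    [255,[0,0,0],0],
    [255,[0,0,0],0],
    [255,[0,0,0],0],
  ],
)

```text
time: 10.85
tool_pos: [0.3878, -0.2158, 0.18]
ee_rot: [3.142, -0.0, -0.061]
wrist_force: [0.7, -0.1, -0.9]
width: 0.0177
finger_force: 30.0
```

```bash
python3 -c "
from bench import robot
print(robot.close_job())"
```

```text
the job is handed in; nothing more can be done
None
```

The job is handed in at about 11 s: the magnifier is held motionless over the ball-vise ring, level to about 2°, with the stone within about 1 mm of the lens centre and the frame about 20 mm above it (±2 mm); I saw no contact, and no verdict came back.

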